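Close the lantern: seat the finial, ease it a quarter turn, hold it

TASK

The pink glass lantern in the bench clamp is ready to close. Screw the knurled brass finial on its top down (clockwise from above) until it bottoms out on the copper cap, then back it off a quarter turn so that the glass has room to grow when warm. Finish with the finial still gripped between the fingers at that setting and do not let go, because I still have to nip up its little locking screw; do not lean on the lantern itself, and leave the other things on the bench where they are.

Things in the scene. Friction and masses are not known exactly. Their poses are not given: they have to be found in the camera images.
- clamp: Wooden bench clamp fixed to the bench (it cannot move), a plywood plate 130 x 150 x 16 mm with two jaws, holding the foot of the lantern under repair. Origin: underside of the plate on the bench, straight under the lantern's axis; z up. Its yaw differs from run to run.
- lantern: The lantern standing rigidly in the clamp: round brass foot, pink glass body 78 mm in diameter, pierced copper cap 100 mm in diameter that slopes up to a flat brass seat 27 mm across, 154 mm above the bench. Origin: underside of its foot, on the vertical axis, 16 mm above the bench. Glass and thin sheet: it should not be leaned on (15 N is too much).
- seat (a point): Centre of the lantern's brass seat, 154 mm above the bench, on which the finial bottoms out.
- finial: Turned brass finial 60 mm tall, a captive cap nut on the lantern's upright tie rod (thread 1.5 mm a turn, never comes off). From its underside up: flange 25 mm across, to 5 mm; neck 16 mm, to 14 mm; round knurled drum 27 mm across, 14 to 40 mm, the part to grip, from any side; bud 15 mm across. A black notch on the drum's shoulder and side marks its own +x. Origin: centre of its underside; z up.
- finial_grip (a point): Point on the finial's axis at mid-height of the knurled drum, 27 mm above its underside: about 181 mm above the bench.
- finial_turn (a joint): How far the finial is unscrewed from the bottom, in rad: 0 = bottomed out on the seat (a hard stop; the notch then points along the clamp's +x), growing anticlockwise seen from above; a quarter turn is 1.571. It starts between 2.0 and 4.2. The thread drags with about 0.04 N m and stays where it is left.
- lantern_top: Spare pierced copper lantern top, a loose cone-like dome 124 mm in diameter and 80 mm tall, standing on its rim; bystander. Origin: centre of its underside.
- tray: Loose beech parts tray 150 x 110 x 32 mm with brass rings in it; bystander. Origin: centre of its underside.
- cup: Loose small pink glass cup shade, 68 mm in diameter, 66 mm tall, mouth up; bystander. Origin: centre of its underside.
- jar: Loose amber jar with a brass lid, 60 mm in diameter, 75 mm tall; bystander. Origin: centre of its underside.
- spare_finial: Loose slender brass finial without a knurl, 34 mm in diameter at its foot, 58 mm tall, standing; bystander. Origin: centre of its underside.
- pliers: Loose steel round-nose pliers with red grips, 150 mm long, 12 mm thick, lying flat; bystander. Origin: under the pivot.
- driver: Loose screwdriver, 170 mm long with a wooden handle, lying flat; bystander. Origin: under its length.

How it is judged:
By the outcome, as a careful person would: the job done as asked, in the order asked, and still so for the second after the job is handed in, while the arm keeps its last pose, push and grip.
It also fails if it takes over 51 s, if anything falls off the work surface, if the arm or the gripper's body presses on something with over 40 N, if the wrist force passes 120 N, or if a joint passes its speed limit or range.

ROBOT

A 6-joint arm with a two-finger parallel gripper is mounted at the origin on the work surface. World frame = base frame: x ahead of the robot, y to its left, z up, the work surface at z = 0. Lengths are in m, angles in degrees, forces in N, time in s.
With the tool pointing down it reaches from about 0.3 to 0.75 m from the base axis. Payload 8.5 kg.
Tool frame: the origin (TCP) lies midway between the tips of the shut fingers; the grasp point (between the pads) lies 19 mm behind it (env.grip_depth is the distance from the TCP to the grasp point, in m); x points along the fingers, y is the direction in which the jaws open and shut, and the axes are right-handed (so a half turn about x gives the same grasp; the last joint's range is limited). The gripper opens to 85 mm and grips with 20 to 120 N. Pads are 22 mm wide; open, the fingers measure 114 mm over their backs; the gripper's body (76 mm by 85 mm) begins 54 mm behind the grasp point. The pads swing forward as they close: fully open they stand 13 mm farther back than shut.
Start: joints at [-79.486, 21.807, 74.336, -0, 83.858, -12.336], TCP at [0.214, -0.507, 0.231] pointing down, gripper open.
Joint ranges: [-178.18, 178.18], [-50.72, 133.34], [12.68, 142.11], [-81.47, 261.47], [9.98, 163.14], [-165.26, 165.26]. Speed limits (degrees/s): [136.94, 136.94, 180, 180, 180, 180].

INTERFACE

Orientations are given as a 3x3 rotation matrix whose columns are the frame's x, y, z axes.
In Python, from rig import env gives the robot as it stands.
- The arm moves only by the tool play_rows, never from a script. Its arguments are lists of equal length, an entry for each row: "travel": the shift along the world's x, y, z in cm, a list of three; "rotation": the turn, a rotation vector about the world's x, y, z in rad, a list of three; "claw": the finger opening in cm, from 0 to 8.54. A call has 1 to 12 rows; each row shifts and turns the pose as measured when the row begins; what a row does not reach is not made up. A row lasts 1/12 s, in which the tool goes at most 41.7 mm and 7.16 degrees, less where a joint would pass 70% of its speed; a pose out of reach is approached as far as the arm can. A call is refused whole if a number of a shift passes 4.17 or a number of a turn 0.125, either way. A call with a gripper value outside its range is refused whole. The fingers move at their own pace and stop on an object; "squeeze" is the grip in N (left out, the last holds). Time passes only in rows, so rows that do not move let the fingers close. It gives the time, the measured TCP pose, the force and the opening at its end, in the units of the state.
- env.observe(): the state, without advancing time (a new reading comes with each control period).
- env.get_image(name): name is "scene" or "top"; returns the picture (420x560x3 uint8, red, green, blue); there is no depth.
- env.camera_info(name): a dict with "vertical_fov" (degrees; the focal length in pixels is half the picture's height over the tangent of half this angle, whatever the lens; pixels are square), "cx", "cy" (the principal point, pixels), "eye" and "rotation" of the camera in the world. Camera axes: x right, y down, z forward; pixel columns grow to the right and rows downward; lengths in m; the calibration is good to about 2 mm. A picture is of the moment at which its call begins. camera_info takes no time and is no camera call.
- env.close_job(): hands the job in, once; it reports no verdict.
The state is a dict: "time_s": time; "q": joint angles; "qvel": joint speeds; "joint_efforts": joint torques, N m; "position": TCP position; "tool_rot": TCP orientation; "ft_force": force on the tool from outside, world axes, zero at the start; "wrist_torque": the same for the moment, N m; "grip_width": finger opening in m.
Only numpy, scipy, OpenCV 4.12 (cv2) and the standard library are available. Lean on these libraries where they do the work, as an engineer would, in place of code of your own. Each camera call takes 0.05 s, during which the arm holds its last target.

## Working session

There is one attempt and no reset: what is moved stays moved. The work goes in short steps, Python scripts to look and compute and a tool call to move; the robot and the scene stay as the last step left them, time stands still between calls to the robot, and variables do not carry over. Pictures are saved under pics/ and viewed, and the job is handed in when it is done.

Besides the shell and the picture viewer there is one more tool, called as name(argument=value, ...), one argument or row to a line, values as JSON. play_rows: Moves the arm, as the interface text tells. Its arguments: {"type":"object","properties":{"travel":{"type":"array","items":{"type":"array","items":{"type":"number"}}},"rotation":{"type":"array","items":{"type":"array","items":{"type":"number"}}},"claw":{"type":"array","items":{"type":"number"}},"squeeze":{"type":"number"}},"required":["travel","rotation","claw"]}

```bash
ls; mkdir -p pics; python3 - <<'E'
from rig import env
import cv2
for n in("scene","top"):
    im=env.get_image(n); cv2.imwrite(f"pics/{n}0.png",im[:,:,::-1]); print(n,env.camera_info(n))
print(env.observe(),env.grip_depth)
E
```

```text
pics
scene {'vertical_fov': 54.79609902515569, 'cx': 276.5179867605705, 'cy': 207.04666719565157, 'eye': array([1.35989318, 0.60119477, 0.76741983]), 'rotation': array([[-0.62856902,  0.42541269, -0.65109526],
       [ 0.77766251,  0.35659877, -0.51776283],
       [ 0.01191689, -0.83178204, -0.55497444]])}
top {'vertical_fov': 50.433523286047915, 'cx': 280.55672943297594, 'cy': 206.82379944884727, 'eye': array([0.46736532, 0.00355799, 1.25994037]), 'rotation': array([[ 0.02672435, -0.99151991,  0.12717731],
       [-0.99960844, -0.02756167, -0.00482831],
       [ 0.00829259, -0.12699848, -0.99186825]])}
{'time_s': 0.1, 'q': array([-7.94881026e+01,  2.18371670e+01,  7.43805767e+01, -2.07318504e-03,
        8.38569741e+01, -1.23363501e+01]), 'qvel': array([ 0.00360468, -0.03064859, -0.24359038,  0.09087272,  0.05353657,
        0.04354197]), 'joint_efforts': array([ 2.21041853e-03, -4.49218905e+01, -2.31656420e+01, -2.02745018e-04,
        3.68368273e-03, -2.32719081e-06]), 'position': array([ 0.2134945 , -0.50658216,  0.23077219]), 'tool_rot': array([[-2.73286562e-04,  3.88295144e-01, -9.21535027e-01],
       [ 1.27562084e-03, -9.21534177e-01, -3.88295164e-01],
       [-9.99999149e-01, -1.28164513e-03, -2.43474470e-04]]), 'ft_force': array([-0.82692469,  0.32956651, -0.63592893]), 'wrist_torque': array([-0.0637681 , -0.0023874 , -0.03088582]), 'grip_width': 0.08566489492321785} 0.0187
```

View pics/scene0.png

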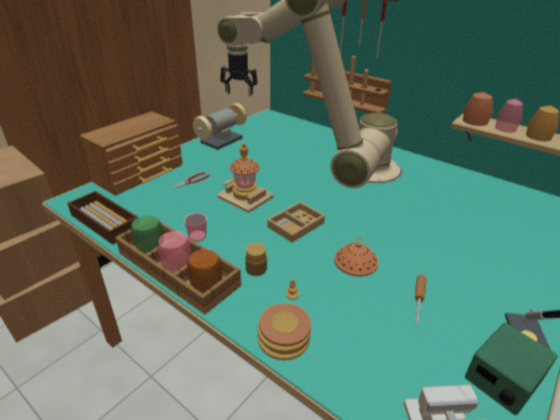

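View pics/top0.png

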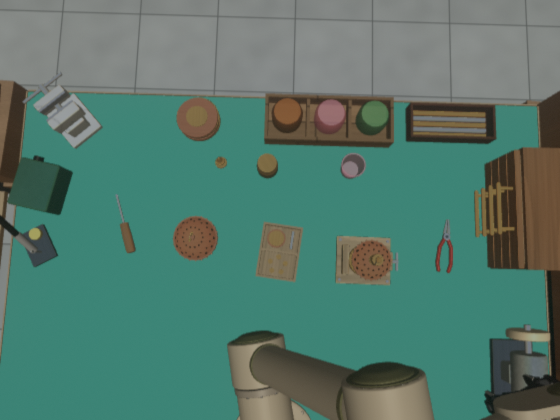

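The lantern is at about (375,259) in the top picture and (244,165) in the scene picture. The surroundings near it are clear. I'll enlarge both.

```bash
python3 - <<'E'
import cv2
a=cv2.imread("pics/top0.png")[225:295,325:405]; b=cv2.imread("pics/scene0.png")[135:215,205:285]
cv2.imwrite("pics/top0z.png",cv2.resize(a,None,fx=8,fy=8,interpolation=cv2.INTER_CUBIC))
cv2.imwrite("pics/scene0z.png",cv2.resize(b,None,fx=7,fy=7,interpolation=cv2.INTER_CUBIC))
E
```

```text
(no output)
```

View pics/top0z.png

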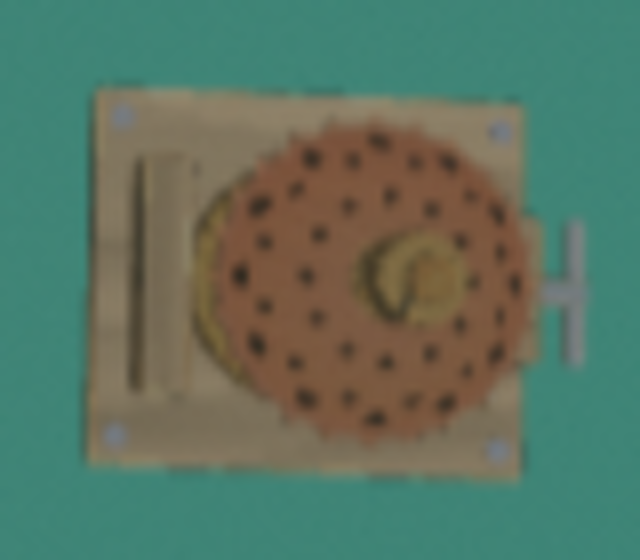

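View pics/scene0z.png

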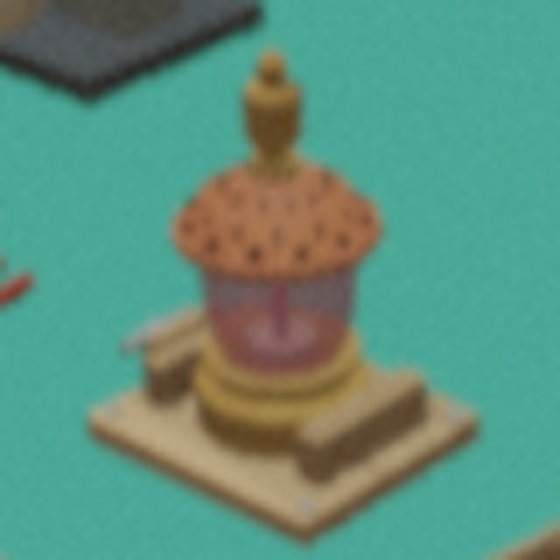

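```bash
cat > h.py <<'E'
import numpy as np
from rig import env
def cam(n):
    c=env.camera_info(n); f=210/np.tan(np.radians(c['vertical_fov']/2)); return c,f
def ray(n,u,v):
    c,f=cam(n); d=c['rotation']@np.array([(u-c['cx'])/f,(v-c['cy'])/f,1]); return c['eye'],d
def atz(n,u,v,z):
    e,d=ray(n,u,v); return e+d*(z-e[2])/d[2]
def proj(n,p):
    c,f=cam(n); q=c['rotation'].T@(np.asarray(p)-c['eye']); return c['cx']+f*q[0]/q[2],c['cy']+f*q[1]/q[2]
T=lambda X,Y:((X+.5)/8-.5+325,(Y+.5)/8-.5+225)
S=lambda X,Y:((X+.5)/7-.5+205,(Y+.5)/7-.5+135)
E
python3 - <<'E'
from h import *
np.set_printoptions(precision=4,suppress=True)
P=[atz("top",*T(*p),.016) for p in((95,88),(525,103),(520,480),(88,465))]
for p in P: print("corner",p)
print("ctr",np.mean(P,0),[np.linalg.norm(P[i]-P[i-1]) for i in range(4)])
P=[atz("scene",*S(*p),.016) for p in((88,418),(308,530),(480,420))]
for p in P: print("scorner",p)
print("bud top",atz("top",*T(437,278),.2145),"scene bud tip",atz("scene",*S(271,50),.2145))
print("drum scene",atz("scene",*S(272.5,116),.182))
print("flange scene",atz("scene",*S(277,166),.158))
# cap rim extent in top
for X,Y in((215,280),(540,285),(375,120),(375,440)): print("rim",atz("top",*T(X,Y),.12))
E
```

```text
corner [ 0.5503 -0.1606  0.016 ]
corner [ 0.5492 -0.311   0.016 ]
corner [ 0.4193 -0.3086  0.016 ]
corner [ 0.4204 -0.1596  0.016 ]
ctr [ 0.4848 -0.235   0.016 ] [np.float64(0.12990772708206105), np.float64(0.15032098512964703), np.float64(0.12995084743863328), np.float64(0.14901514900303425)]
scorner [ 0.5492 -0.3095  0.016 ]
scorner [ 0.5525 -0.1584  0.016 ]
scorner [ 0.4247 -0.1584  0.016 ]
bud top [ 0.4844 -0.2348  0.2145] scene bud tip [ 0.4841 -0.2365  0.2145]
drum scene [ 0.486  -0.2352  0.182 ]
flange scene [ 0.4881 -0.2315  0.158 ]
rim [ 0.4834 -0.1857  0.12  ]
rim [ 0.4846 -0.2892  0.12  ]
rim [ 0.5356 -0.2366  0.12  ]
rim [ 0.4345 -0.2367  0.12  ]
```

play_rows(
  travel=[
    [0,0,3],
    [0,0,3],
    [1,1,1],
    [1,1,0],
    [1,1,0],
    [1,1,0],
    [1,1,0],
    [1,1,0],
    [1,1,0],
    [1,1,0],
    [1,1,0],
    [1,1,0],
  ],
  rotation=[
    [0,0,0.12],
    [0,0,0.12],
    [0,0,0.12],
    [0,0,0.12],
    [0,0,0.12],
    [0,0,0.12],
    [0,0,0.12],
    [0,0,0.12],
    [0,0,0.12],
    [0,0,0.12],
    [0,0,0.12],
    [0,0,0.12],
  ],
  claw=[8.54,8.54,8.54,8.54,8.54,8.54,8.54,8.54,8.54,8.54,8.54,8.54],
)

```text
time_s: 1.1
position: [0.315, -0.4016, 0.2991]
tool_rot: [[-0.012, 0.948, 0.317], [0.001, 0.317, -0.949], [-1.0, -0.011, -0.005]]
ft_force: [-0.4, -0.5, 0.8]
grip_width: 0.0852
```

```bash
cat > st.py <<'E'
from h import *
np.set_printoptions(precision=4,suppress=True)
o=env.observe(); R=o['tool_rot']
print("t",o['time_s'],"q",o['q'].round(2)); print("pos",o['position'],"yawy",np.degrees(np.arctan2(R[1,1],R[0,1])).round(2),"xaxis",R[:,0],"y.z",R[2,1])
print("F",o['ft_force'],"T",o['wrist_torque'],"w",o['grip_width'])
E
python3 st.py
```

```text
t 1.1 q [-64.9   15.62  72.38  -0.57  92.33 -83.39]
pos [ 0.315  -0.4016  0.2991] yawy 18.46 xaxis [-0.0115  0.0012 -0.9999] y.z -0.010530187815178246
F [-0.3985 -0.5214  0.8355] T [ 0.0501 -0.018   0.0052] w 0.0852191829275321
```

play_rows(
  travel=[
    [1.1,1.1,0],
    [1.1,1.1,0],
    [1.1,1.1,0],
    [1.1,1.1,0],
    [1.1,1.1,0],
    [1.1,1.1,0],
    [1.1,1.1,0],
    [1.1,1.1,0],
    [1.1,1.1,0],
    [1.1,1.1,0],
    [1.1,1.1,0],
    [1.1,1.1,0],
  ],
  rotation=[
    [0,0,0.12],
    [0,0,0.12],
    [0,0,0.12],
    [0,0,0.12],
    [0,0,0.12],
    [0,0,0.12],
    [0,0,0.12],
    [0,0,0.12],
    [0,0,0.12],
    [0,0,0.12],
    [0,0,0.12],
    [0,0,0.12],
  ],
  claw=[8.54,8.54,8.54,8.54,8.54,8.54,8.54,8.54,8.54,8.54,8.54,8.54],
)

```text
time_s: 2.1
position: [0.4519, -0.2609, 0.295]
tool_rot: [[-0.012, -0.249, 0.968], [-0.009, 0.969, 0.249], [-1.0, -0.006, -0.013]]
ft_force: [-0.3, 0.1, 0.2]
grip_width: 0.0857
```

```bash
python3 st.py
```

```text
t 2.1 q [ -42.59   16.87   71.28   -0.83   91.98 -147.03]
pos [ 0.4519 -0.2609  0.295 ] yawy 104.41 xaxis [-0.0115 -0.0092 -0.9999] y.z -0.006010689251236162
F [-0.3348  0.0993  0.1781] T [-0.0604  0.0169 -0.0049] w 0.08570390017500143
```

play_rows(
  travel=[
    [1.1,0.9,0],
    [1.1,0.9,0],
    [0.7,0.5,0],
    [0,0,0],
  ],
  rotation=[
    [0.009,-0.012,0.1],
    [0,0,0.08],
    [0,0,0.03],
    [0,0,0],
  ],
  claw=[8.54,8.54,8.54,8.54],
)

```text
time_s: 2.43
position: [0.4832, -0.2342, 0.2936]
tool_rot: [[-0.001, -0.462, 0.887], [0.002, 0.887, 0.462], [-1.0, 0.002, 0.0]]
ft_force: [-0.4, 0.7, 0.3]
grip_width: 0.0854
```

```bash
python3 st.py; python3 - <<'E'
from h import *
import cv2
for n in("scene","top"):
    im=env.get_image(n)[:,:,::-1]; cv2.imwrite(f"pics/{n}1.png",im)
    u,v=proj(n,(.485,-.235,.2)); u=int(u);v=int(v)
    cv2.imwrite(f"pics/{n}1z.png",cv2.resize(im[max(v-60,0):v+40,u-50:u+50],None,fx=6,fy=6,interpolation=cv2.INTER_CUBIC))
E
```

```text
t 2.4333 q [ -38.53   18.42   69.24    0.07   92.45 -156.04]
pos [ 0.4832 -0.2342  0.2936] yawy 117.51 xaxis [-0.0008  0.0022 -1.    ] y.z 0.002315137345319019
F [-0.4036  0.6935  0.2552] T [-0.0207  0.0298 -0.0347] w 0.08540388168363401
```

View pics/scene1z.png

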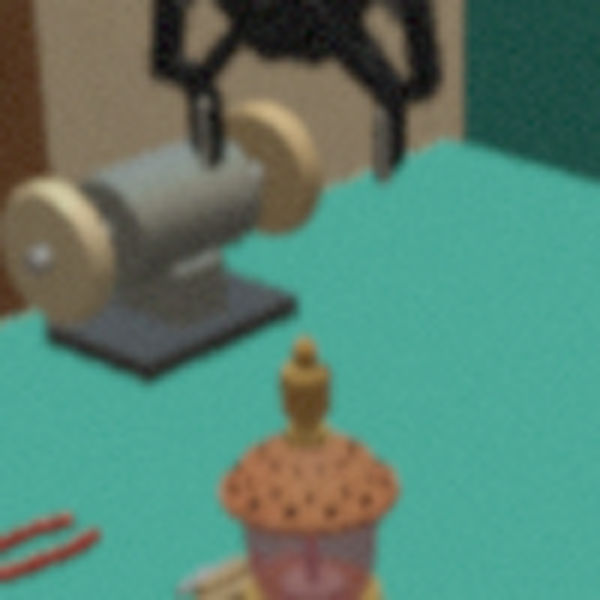

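The fingers sit above the finial (image centre (300,170), finial (306,380)) with a clear way down. Descending now.

play_rows(
  travel=[
    [0.15,-0.08,-1.5],
    [0,0,-2],
    [0,0,-2],
    [0,0,-2],
    [0,0,-2],
    [0,0,-1.5],
    [0,0,-1],
    [0,0,0],
  ],
  rotation=[
    [-0.002,-0.001,0],
    [0,0,0],
    [0,0,0],
    [0,0,0],
    [0,0,0],
    [0,0,0],
    [0,0,0],
    [0,0,0],
  ],
  claw=[8.54,8.54,8.54,8.54,8.54,8.54,8.54,8.54],
  squeeze=20,
)

```text
time_s: 3.2
position: [0.4791, -0.2409, 0.1698]
tool_rot: [[0.001, -0.439, 0.899], [-0.004, 0.899, 0.439], [-1.0, -0.004, -0.001]]
ft_force: [0.1, 0.1, -1.2]
grip_width: 0.0855
```

```bash
python3 st.py
```

```text
t 3.2 q [ -39.28   23.43   82.54   -0.15   73.83 -155.26]
pos [ 0.4791 -0.2409  0.1698] yawy 116.02 xaxis [ 0.001  -0.0041 -1.    ] y.z -0.004130124048777853
F [ 0.0862  0.0622 -1.2148] T [ 0.0264 -0.0191 -0.0236] w 0.08552131998132852
```

play_rows(
  travel=[
    [0.59,0.59,-0.4],
    [0,0,0],
  ],
  rotation=[
    [0.004,0.001,0.0],
    [0,0,0],
  ],
  claw=[6,6],
)

```text
time_s: 3.37
position: [0.4847, -0.2357, 0.1661]
tool_rot: [[-0.0, -0.435, 0.901], [0.0, 0.901, 0.435], [-1.0, 0.0, -0.0]]
ft_force: [-0.3, 0.1, -0.9]
grip_width: 0.0638
```

```bash
cat > snap.py <<'E'
import sys,cv2
from h import *
k=sys.argv[1]
P=[]
for n in("scene","top"):
    im=env.get_image(n)[:,:,::-1]; cv2.imwrite(f"pics/{n}{k}.png",im)
    u,v=proj(n,(.485,-.235,.19)); u=int(u);v=int(v)
    P.append(cv2.resize(im[v-35:v+35,u-28:u+28],None,fx=7,fy=8.0*7/8,interpolation=cv2.INTER_CUBIC))
cv2.imwrite(f"pics/z{k}.png",cv2.hconcat(P))
E
python3 snap.py 2; python3 st.py
```

```text
t 3.4667 q [ -38.56   23.91   82.26   -0.03   73.72 -154.37]
pos [ 0.4848 -0.2364  0.167 ] yawy 115.81 xaxis [ 0.0011 -0.0015 -1.    ] y.z -0.00185188262788175
F [ 0.1405 -0.8003  0.2323] T [ 0.0503 -0.0387  0.0102] w 0.06000387992856283
```

View pics/z2.png

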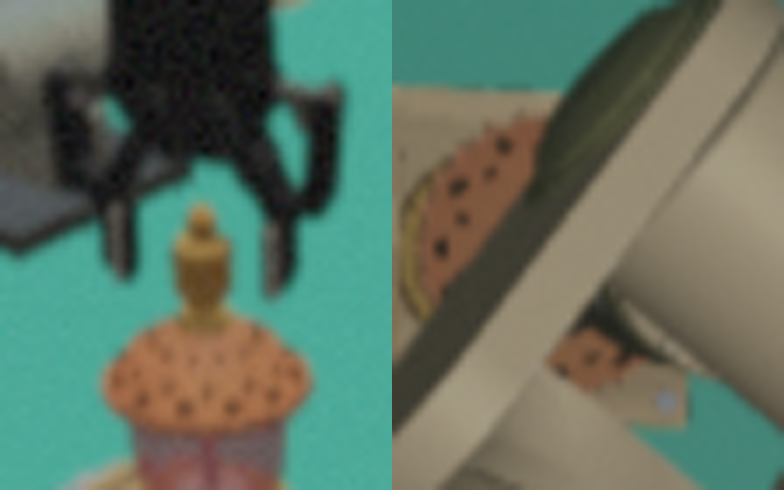

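play_rows(
  travel=[
    [0,0.1,-0.1],
    [0,0,0],
    [0,0,0],
    [0,0,0],
    [0,0,0],
  ],
  rotation=[
    [0.001,0.001,0.0],
    [0,0,0],
    [0,0,0],
    [0,0,0],
    [0,0,0],
  ],
  claw=[4,3.5,3.2,3.2,3.2],
)

```text
time_s: 3.88
position: [0.4854, -0.2358, 0.1682]
tool_rot: [[0.003, -0.435, 0.9], [-0.003, 0.9, 0.435], [-1.0, -0.004, 0.001]]
ft_force: [-0.1, -0.4, -0.3]
grip_width: 0.0321
```

```bash
python3 st.py; python3 snap.py 3
```

```text
t 3.8833 q [ -38.47   23.81   82.22   -0.03   73.71 -154.26]
pos [ 0.4854 -0.2358  0.1682] yawy 115.8 xaxis [ 0.0033 -0.0033 -1.    ] y.z -0.004410493555431732
F [-0.1483 -0.4312 -0.31  ] T [-0.0043 -0.035   0.0035] w 0.03208977046005653
```

View pics/z3.png

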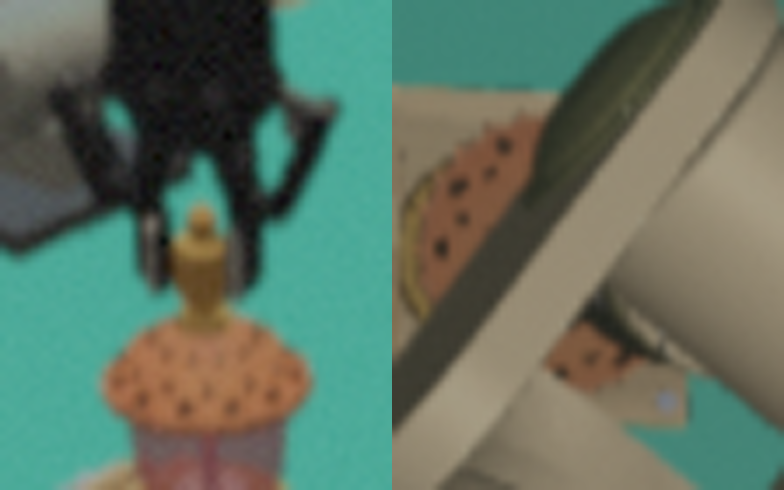

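play_rows(
  travel=[
    [-0.05,0.1,-0.4],
    [0,0,0],
    [0,0,0],
  ],
  rotation=[
    [0.003,0.003,0.0],
    [0,0,0],
    [0,0,0],
  ],
  claw=[3.2,2.9,2.8],
)

```text
time_s: 4.23
position: [0.4848, -0.2347, 0.1636]
tool_rot: [[-0.0, -0.435, 0.9], [0.0, 0.9, 0.435], [-1.0, 0.0, -0.0]]
ft_force: [-0.6, 0.3, -0.1]
grip_width: 0.0279
```

```bash
python3 st.py
```

```text
t 4.2333 q [ -38.43   24.09   82.59   -0.     73.34 -154.23]
pos [ 0.4848 -0.2347  0.1636] yawy 115.8 xaxis [-0.0002  0.0001 -1.    ] y.z 0.00022182506767268173
F [-0.5739  0.3366 -0.0651] T [ 0.0008 -0.0024  0.0412] w 0.027874078429276083
```

play_rows(
  travel=[
    [0,0,0],
    [0,0,0],
    [0,0,0],
  ],
  rotation=[
    [0,0,0],
    [0,0,0],
    [0,0,0],
  ],
  claw=[2.7,2.5,2.3],
  squeeze=30,
)

```text
time_s: 4.48
position: [0.4847, -0.2347, 0.1636]
tool_rot: [[-0.0, -0.435, 0.9], [0.0, 0.9, 0.435], [-1.0, 0.0, -0.0]]
ft_force: [0.5, 0.6, -0.7]
grip_width: 0.026
```

```bash
python3 st.py;python3 snap.py 4
```

```text
t 4.4833 q [ -38.43   24.09   82.58   -0.01   73.36 -154.23]
pos [ 0.4847 -0.2347  0.1636] yawy 115.8 xaxis [-0.0004  0.0002 -1.    ] y.z 0.00041311458396427897
F [ 0.4679  0.6304 -0.6582] T [ 0.0295  0.0446 -0.0296] w 0.026028811776973134
```

View pics/z4.png

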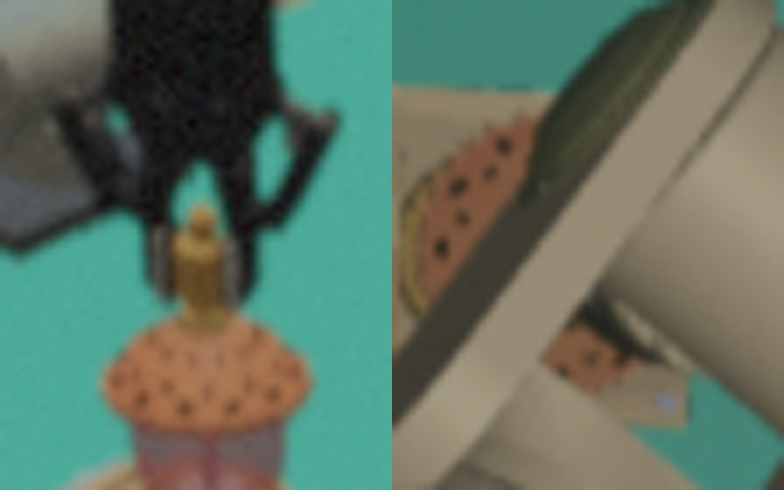

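Gripped at about 26 mm, with forces under 1 N. Trial turn clockwise.

play_rows(
  travel=[
    [0,0,0],
    [0,0,-0.002],
    [0,0,-0.002],
    [0,0,-0.002],
  ],
  rotation=[
    [0,0,-0.05],
    [0,0,-0.08],
    [0,0,-0.08],
    [0,0,-0.08],
  ],
  claw=[2.3,2.3,2.3,2.3],
)

```text
time_s: 4.92
position: [0.4849, -0.2352, 0.1635]
tool_rot: [[-0.0, -0.15, 0.989], [-0.001, 0.989, 0.15], [-1.0, -0.001, -0.0]]
ft_force: [0.0, -0.5, -0.4]
grip_width: 0.0259
```

```bash
python3 st.py
```

```text
t 4.9167 q [ -38.45   24.11   82.57   -0.04   73.31 -137.07]
pos [ 0.4849 -0.2352  0.1635] yawy 98.63 xaxis [-0.0001 -0.0007 -1.    ] y.z -0.0007182883883104595
F [ 0.0379 -0.4914 -0.4149] T [-0.025   0.0021  0.0547] w 0.02594264078056697
```

play_rows(
  travel=[
    [0,0.02,-0.002],
    [0,0,-0.002],
    [0,0,-0.002],
    [0,0,-0.002],
    [0,0,-0.002],
    [0,0,-0.002],
    [0,0,-0.002],
    [0,0,-0.002],
    [0,0,-0.002],
    [0,0,-0.002],
    [0,0,-0.002],
  ],
  rotation=[
    [0,0,-0.1],
    [0,0,-0.1],
    [0,0,-0.1],
    [0,0,-0.1],
    [0,0,-0.1],
    [0,0,-0.1],
    [0,0,-0.1],
    [0,0,-0.1],
    [0,0,-0.1],
    [0,0,-0.1],
    [0,0,-0.1],
  ],
  claw=[2.3,2.3,2.3,2.3,2.3,2.3,2.3,2.3,2.3,2.3,2.3],
)

```text
time_s: 5.83
position: [0.4842, -0.2368, 0.1633]
tool_rot: [[-0.004, 0.844, 0.536], [-0.002, 0.536, -0.844], [-1.0, -0.005, -0.0]]
ft_force: [-0.6, -1.3, -0.2]
grip_width: 0.0258
```

```bash
python3 st.py; python3 snap.py 5
```

```text
t 5.8333 q [-38.53  24.2   82.46  -0.26  73.44 -70.87]
pos [ 0.4842 -0.2368  0.1633] yawy 32.41 xaxis [-0.004  -0.0023 -1.    ] y.z -0.004610773470273268
F [-0.5979 -1.2906 -0.2268] T [0.0087 0.0796 0.0747] w 0.025783692299978112
```

View pics/z5.png

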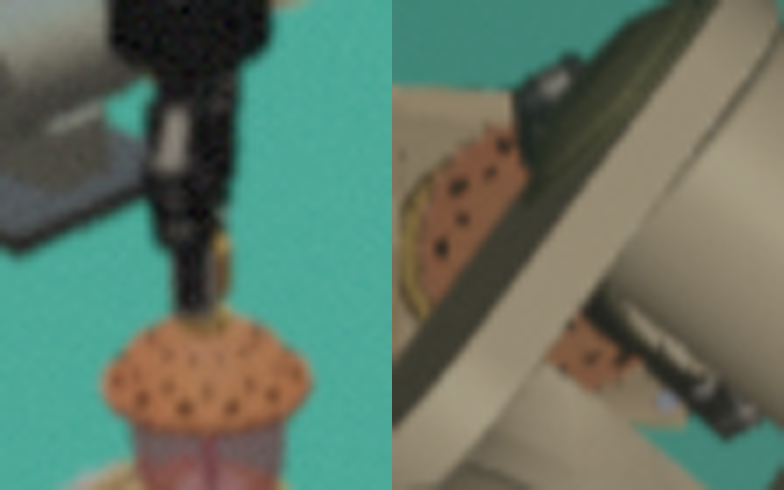

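play_rows(
  travel=[
    [0.03,0.1,0],
    [0.01,0.05,-0.001],
    [0,0.01,-0.001],
    [0,0.01,-0.001],
    [0,0.01,-0.001],
    [0,0,-0.001],
  ],
  rotation=[
    [0.002,-0.004,-0.06],
    [0,0,-0.08],
    [0,0,-0.08],
    [0,0,-0.08],
    [0,0,-0.08],
    [0,0,-0.06],
  ],
  claw=[2.3,2.3,2.3,2.3,2.3,2.3],
)

```text
time_s: 6.43
position: [0.4835, -0.2371, 0.1632]
tool_rot: [[-0.003, 0.991, 0.134], [-0.003, 0.134, -0.991], [-1.0, -0.004, 0.003]]
ft_force: [-0.7, -1.0, 0.8]
grip_width: 0.0263
```

```bash
python3 st.py
```

```text
t 6.4333 q [-38.58  24.14  82.58  -0.29  73.31 -46.19]
pos [ 0.4835 -0.2371  0.1632] yawy 7.69 xaxis [-0.0035 -0.0034 -1.    ] y.z -0.003880898629669622
F [-0.7432 -1.0282  0.8015] T [0.0426 0.031  0.0167] w 0.02626505569475426
```

play_rows(
  travel=[
    [0.0,0.12,0],
    [0,0.08,0],
    [0,0,0],
  ],
  rotation=[
    [0.003,-0.003,0],
    [0,0,0],
    [0,0,0],
  ],
  claw=[2.3,2.3,2.3],
)

```text
time_s: 6.68
position: [0.4835, -0.2371, 0.1632]
tool_rot: [[0.0, 0.99, 0.143], [-0.004, 0.143, -0.99], [-1.0, -0.0, 0.004]]
ft_force: [-1.0, 0.8, 0.7]
grip_width: 0.0263
```

```bash
python3 st.py
```

```text
t 6.6833 q [-38.63  24.05  82.73  -0.2   73.05 -46.79]
pos [ 0.4835 -0.2371  0.1632] yawy 8.22 xaxis [ 0.0002 -0.0045 -1.    ] y.z -0.0004207380301504979
F [-1.0011  0.7525  0.6531] T [ 0.2585  0.0061 -0.0411] w 0.026256402116036085
```

play_rows(
  travel=[
    [0,0,0],
    [0,0,-0.001],
    [0,0,-0.001],
    [0,0,-0.001],
    [0,0,-0.001],
    [0,0,0],
  ],
  rotation=[
    [0,0,-0.04],
    [0,0,-0.06],
    [0,0,-0.06],
    [0,0,-0.06],
    [0,0,-0.06],
    [0,0,-0.02],
  ],
  claw=[2.3,2.3,2.3,2.3,2.3,2.3],
)

```text
time_s: 7.18
position: [0.4831, -0.237, 0.1631]
tool_rot: [[-0.002, 0.989, -0.145], [-0.004, -0.145, -0.989], [-1.0, -0.001, 0.004]]
ft_force: [-2.2, -1.8, 0.8]
grip_width: 0.0264
```

```bash
python3 st.py
```

```text
t 7.1833 q [-38.64  24.06  82.73  -0.23  73.15 -30.22]
pos [ 0.4831 -0.237   0.1631] yawy -8.36 xaxis [-0.0016 -0.0036 -1.    ] y.z -0.0010286792458358536
F [-2.1829 -1.8475  0.8391] T [-0.2207  0.0948  0.004 ] w 0.02635633607029769
```

play_rows(
  travel=[
    [-0.03,-0.03,0],
    [0,0,-0.001],
    [0,0,-0.001],
    [0,0,-0.001],
    [0,0,-0.001],
    [0,0,0],
  ],
  rotation=[
    [0,0,-0.04],
    [0,0,-0.06],
    [0,0,-0.06],
    [0,0,-0.06],
    [0,0,-0.06],
    [0,0,-0.02],
  ],
  claw=[2.3,2.3,2.3,2.3,2.3,2.3],
)

```text
time_s: 7.68
position: [0.4826, -0.2369, 0.1631]
tool_rot: [[-0.002, 0.906, -0.424], [-0.002, -0.424, -0.906], [-1.0, -0.001, 0.003]]
ft_force: [-0.9, -1.7, -0.9]
grip_width: 0.0257
```

```bash
python3 st.py; python3 snap.py 6
```

```text
t 7.6833 q [-38.68  24.05  82.75  -0.19  73.23 -13.55]
pos [ 0.4826 -0.2369  0.1631] yawy -25.07 xaxis [-0.0024 -0.0022 -1.    ] y.z -0.0012402129463392057
F [-0.9094 -1.6629 -0.9102] T [-0.1931  0.1377  0.0228] w 0.0257199313111262
```

View pics/z6.png

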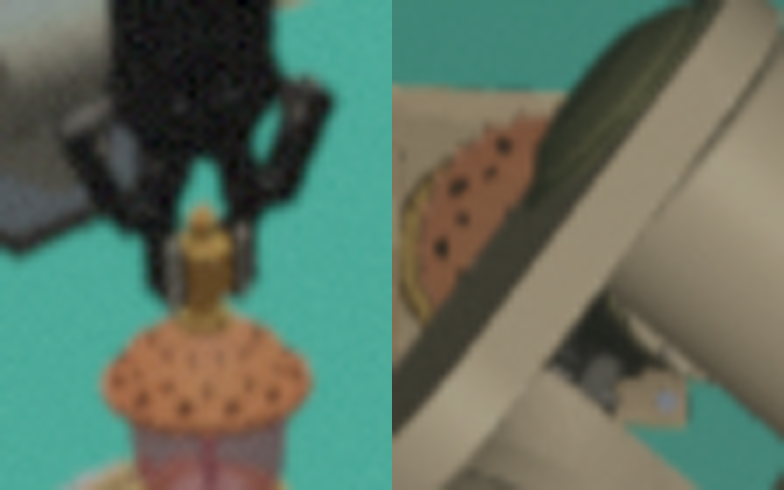

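play_rows(
  travel=[
    [-0.01,0,0],
    [-0.01,0.01,-0.001],
    [-0.01,0.01,-0.001],
    [-0.01,0.01,-0.001],
    [0,0.01,-0.001],
    [0,0,0],
  ],
  rotation=[
    [0,0,-0.04],
    [0,0,-0.06],
    [0,0,-0.06],
    [0,0,-0.06],
    [0,0,-0.06],
    [0,0,-0.02],
  ],
  claw=[2.3,2.3,2.3,2.3,2.3,2.3],
)

```text
time_s: 8.28
position: [0.4831, -0.2356, 0.163]
tool_rot: [[-0.001, 0.748, -0.663], [-0.0, -0.663, -0.748], [-1.0, -0.0, 0.001]]
ft_force: [0.8, 0.8, 0.2]
grip_width: 0.0266
```

```bash
python3 st.py
```

```text
t 8.2833 q [-38.6   24.03  82.8   -0.05  73.2    2.97]
pos [ 0.4831 -0.2356  0.163 ] yawy -41.55 xaxis [-0.0009 -0.0004 -1.    ] y.z -0.0003688773170122063
F [0.7864 0.8138 0.2068] T [ 0.1119 -0.1903  0.3562] w 0.026555091574757196
```

play_rows(
  travel=[
    [0,0,0],
  ],
  rotation=[
    [0,0,0],
  ],
  claw=[2.3],
)

```text
time_s: 8.37
position: [0.4832, -0.2355, 0.163]
tool_rot: [[-0.001, 0.75, -0.661], [-0.001, -0.661, -0.75], [-1.0, -0.0, 0.001]]
ft_force: [-1.1, -1.6, 0.0]
grip_width: 0.026
```

```bash
python3 st.py
```

```text
t 8.3667 q [-38.58  24.03  82.8   -0.06  73.2    2.83]
pos [ 0.4832 -0.2355  0.163 ] yawy -41.39 xaxis [-0.0009 -0.0005 -1.    ] y.z -0.0003052756235309529
F [-1.131  -1.6495  0.0094] T [-0.2068  0.1125  0.3089] w 0.02600689510961617
```

play_rows(
  travel=[
    [0,0,0],
    [0,0,0],
  ],
  rotation=[
    [0,0,-0.03],
    [0,0,0],
  ],
  claw=[2.3,2.3],
)

```text
time_s: 8.53
position: [0.4833, -0.2354, 0.163]
tool_rot: [[-0.001, 0.734, -0.679], [-0.001, -0.679, -0.734], [-1.0, -0.0, 0.001]]
ft_force: [0.4, -0.6, -0.5]
grip_width: 0.026
```

```bash
python3 st.py; python3 snap.py 7
```

```text
t 8.5333 q [-38.57  24.03  82.79  -0.05  73.19   4.22]
pos [ 0.4833 -0.2354  0.163 ] yawy -42.77 xaxis [-0.0007 -0.0005 -1.    ] y.z -0.0001654376939296024
F [ 0.4238 -0.6239 -0.5241] T [-0.1509  0.0539  0.4343] w 0.02596362434638622
```

View pics/z7.png

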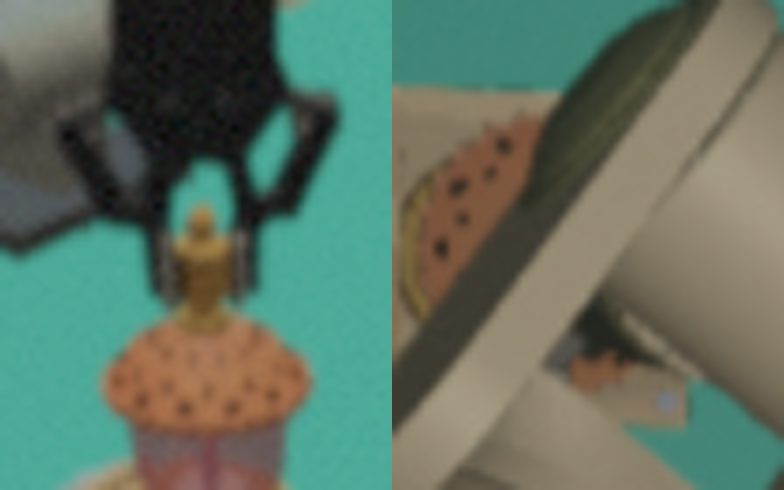

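play_rows(
  travel=[
    [0,0,0],
    [0,0,0],
  ],
  rotation=[
    [0,0,-0.03],
    [0,0,0],
  ],
  claw=[2.3,2.3],
)

```text
time_s: 8.8
position: [0.4836, -0.235, 0.163]
tool_rot: [[0.0, 0.716, -0.698], [0.0, -0.698, -0.716], [-1.0, -0.0, -0.0]]
ft_force: [-0.1, -0.7, 0.4]
grip_width: 0.0261
```

```bash
python3 st.py; python3 - <<'E'
from h import *
import cv2
c=np.array([.4837,-.2357,0])
a=cv2.imread("pics/top0.png")
z=cv2.resize(a[245:275,360:395],None,fx=20,fy=20,interpolation=cv2.INTER_CUBIC)
m=lambda p:tuple(int(round(v)) for v in ((np.array(proj("top",p))-(360,245)+.5)*20-.5))
for zz in(.195,.169): 
  for t in range(0,360,30):
    p=c+[.0135*np.cos(np.radians(t)),.0135*np.sin(np.radians(t)),zz]
    cv2.circle(z,m(p),3,(255,255,255) if zz>.19 else (255,0,0),-1)
    if zz>.19: cv2.putText(z,str(t),m(p),0,.45,(255,255,255))
cv2.circle(z,m(c+[0,0,.195]),3,(0,0,255),-1)
cv2.imwrite("pics/notch.png",z)
E
```

```text
t 8.8 q [-38.55  24.03  82.79   0.01  73.19   5.72]
pos [ 0.4836 -0.235   0.163 ] yawy -44.27 xaxis [ 0.      0.0003 -1.    ] y.z -0.00017024238415138326
F [-0.0849 -0.7284  0.4142] T [-0.0372 -0.1364  0.217 ] w 0.026125236864612694
```

View pics/notch.png

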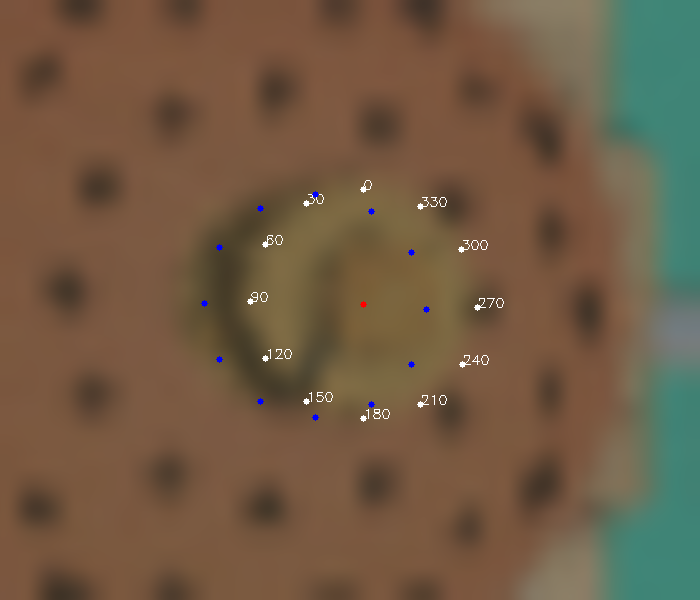

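Torque climbed to 0.43 N m and then dropped to 0.22 as the tool slipped on: the finial has bottomed out. The initial notch near 148° in the top picture (rim pixel (300,385)) agrees with stopping after roughly 150° of turn. I'll grip firmer, then unload in small steps to find the true zero.

play_rows(
  travel=[
    [0,0,0],
    [0,0,0],
    [0,0,0],
  ],
  rotation=[
    [0,0,0],
    [0,0,-0.01],
    [0,0,0],
  ],
  claw=[2.1,2.1,2.1],
  squeeze=50,
)

```text
time_s: 9.05
position: [0.4836, -0.235, 0.1631]
tool_rot: [[0.0, 0.712, -0.703], [0.0, -0.703, -0.712], [-1.0, 0.0, -0.0]]
ft_force: [0.3, -0.9, -0.9]
grip_width: 0.0257
```

```bash
python3 st.py
```

```text
t 9.05 q [-38.55  24.03  82.78   0.01  73.19   6.09]
pos [ 0.4836 -0.235   0.1631] yawy -44.64 xaxis [ 0.0001  0.0001 -1.    ] y.z 1.9825066252802595e-05
F [ 0.2977 -0.8707 -0.9316] T [ 0.0151 -0.1151  0.384 ] w 0.02566377482774886
```

play_rows(
  travel=[
    [0,0,0],
  ],
  rotation=[
    [0,0,0.015],
  ],
  claw=[2.1],
)

```text
time_s: 9.13
position: [0.4836, -0.2351, 0.1631]
tool_rot: [[0.0, 0.723, -0.691], [0.0, -0.691, -0.723], [-1.0, 0.0, -0.0]]
ft_force: [0.3, 0.1, 0.6]
grip_width: 0.0255
```

```bash
python3 st.py
```

```text
t 9.1333 q [-38.55  24.03  82.78   0.01  73.19   5.18]
pos [ 0.4836 -0.2351  0.1631] yawy -43.74 xaxis [ 0.0002  0.0002 -1.    ] y.z 2.3565171648447814e-05
F [0.3169 0.1104 0.5982] T [ 0.0746 -0.0407  0.0649] w 0.025513637714339246
```

play_rows(
  travel=[
    [0,0,0],
  ],
  rotation=[
    [0,0,0.015],
  ],
  claw=[2.1],
)

```text
time_s: 9.22
position: [0.4836, -0.235, 0.1631]
tool_rot: [[0.0, 0.734, -0.679], [0.0, -0.679, -0.734], [-1.0, -0.0, -0.0]]
ft_force: [0.2, -0.6, -0.2]
grip_width: 0.0256
```

```bash
python3 st.py
```

```text
t 9.2167 q [-38.55  24.03  82.78   0.02  73.19   4.24]
pos [ 0.4836 -0.235   0.1631] yawy -42.8 xaxis [ 0.0002  0.0003 -1.    ] y.z -4.3100583527974676e-05
F [ 0.1817 -0.5726 -0.2308] T [ 0.0221 -0.0575 -0.0094] w 0.025631670627604564
```

play_rows(
  travel=[
    [0,0,0],
  ],
  rotation=[
    [0,0,0.015],
  ],
  claw=[2.1],
)

```text
time_s: 9.3
position: [0.4836, -0.235, 0.1631]
tool_rot: [[0.0, 0.745, -0.667], [0.0, -0.667, -0.745], [-1.0, -0.0, -0.001]]
ft_force: [0.5, 0.9, -0.3]
grip_width: 0.0259
```

```bash
python3 st.py
```

```text
t 9.3 q [-38.56  24.03  82.78   0.03  73.19   3.29]
pos [ 0.4836 -0.235   0.1631] yawy -41.86 xaxis [ 0.0003  0.0005 -1.    ] y.z -0.0001256217037843541
F [ 0.4817  0.9022 -0.2737] T [-0.0011 -0.0645 -0.0703] w 0.025912758091100014
```

The torque slope is about 20 N m/rad and crosses zero at yaw ≈ -43.4°, which is the bottom. The target yaw is ≈ +46.7°.

play_rows(
  travel=[
    [0,0,0.002],
    [0,0,0.002],
    [0,0,0.002],
    [0,0,0.002],
    [0,0,0.002],
    [0,0,0.002],
    [0,0,0.002],
    [0,0,0],
  ],
  rotation=[
    [0,0,0.06],
    [0,0,0.1],
    [0,0,0.1],
    [0,0,0.1],
    [0,0,0.1],
    [0,0,0.1],
    [0,0,0.06],
    [0,0,0],
  ],
  claw=[2.1,2.1,2.1,2.1,2.1,2.1,2.1,2.1],
)

```text
time_s: 9.97
position: [0.4833, -0.2349, 0.1633]
tool_rot: [[-0.001, 0.997, -0.074], [0.002, -0.074, -0.997], [-1.0, -0.001, -0.002]]
ft_force: [0.3, 0.1, -0.5]
grip_width: 0.0254
```

```bash
python3 st.py
```

```text
t 9.9667 q [-38.58  24.02  82.77   0.06  73.3  -34.38]
pos [ 0.4833 -0.2349  0.1633] yawy -4.22 xaxis [-0.0005  0.0018 -1.    ] y.z -0.0006298460536025264
F [ 0.3071  0.1424 -0.5207] T [ 0.0396 -0.0891  0.0411] w 0.02542332113760389
```

play_rows(
  travel=[
    [0,0,0.002],
    [0,0,0.002],
    [0,0,0.002],
    [0,0,0.002],
    [0,0,0.002],
    [0,0,0.002],
    [0,0,0.002],
    [0,0,0.002],
    [0,0,0.002],
    [0,0,0.002],
    [0,0,0],
    [0,0,0],
  ],
  rotation=[
    [-0.002,0,0.06],
    [0,0,0.1],
    [0,0,0.1],
    [0,0,0.1],
    [0,0,0.1],
    [0,0,0.1],
    [0,0,0.1],
    [0,0,0.08],
    [0,0,0.06],
    [0,0,0.04],
    [0,0,0.02],
    [0,0,0],
  ],
  claw=[2.1,2.1,2.1,2.1,2.1,2.1,2.1,2.1,2.1,2.1,2.1,2.1],
)

```text
time_s: 10.97
position: [0.4829, -0.2351, 0.1635]
tool_rot: [[-0.001, 0.69, 0.723], [0.0, 0.723, -0.69], [-1.0, -0.0, -0.001]]
ft_force: [1.0, -0.5, -0.4]
grip_width: 0.026
```

```bash
python3 st.py; python3 snap.py 8
```

```text
t 10.9667 q [-38.58  23.96  82.83  -0.02  73.24 -84.91]
pos [ 0.4829 -0.2351  0.1635] yawy 46.33 xaxis [-0.0007  0.0001 -1.    ] y.z -0.00041249395396766907
F [ 1.0174 -0.4976 -0.4009] T [ 0.0299 -0.083   0.0337] w 0.02604289954132802
```

View pics/z8.png

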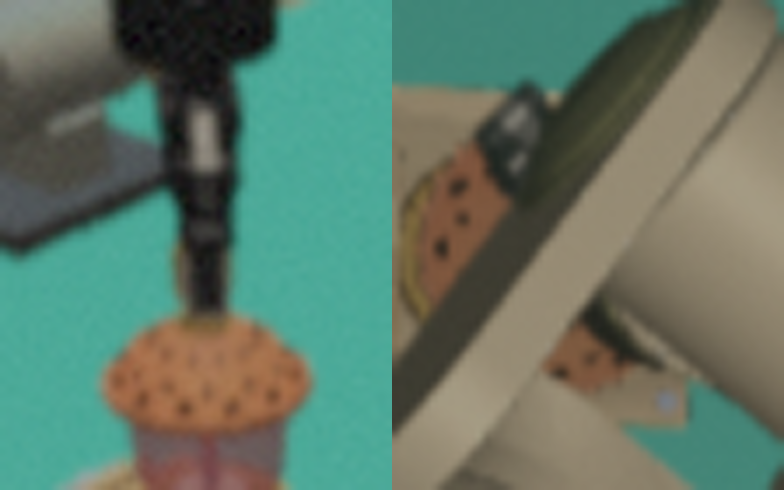

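play_rows(
  travel=[
    [0,0,0],
    [0,0,0],
  ],
  rotation=[
    [0,0,0.005],
    [0,0,0],
  ],
  claw=[2.1,2.1],
)

```text
time_s: 11.23
position: [0.4829, -0.2351, 0.1635]
tool_rot: [[-0.001, 0.689, 0.725], [0.0, 0.725, -0.689], [-1.0, -0.0, -0.0]]
ft_force: [0.7, 0.3, 0.4]
grip_width: 0.0258
```

```bash
python3 st.py; python3 - <<'E'
from h import *
import cv2
a=env.get_image("scene")[:,:,::-1]; u,v=map(int,proj("scene",(.4835,-.235,.18)))
cv2.imwrite("pics/fin.png",cv2.resize(a[v-18:v+18,u-18:u+18],None,fx=16,fy=16,interpolation=cv2.INTER_CUBIC))
cv2.imwrite("pics/all.png",a)
E
```

```text
t 11.2333 q [-38.58  23.96  82.82  -0.02  73.24 -85.04]
pos [ 0.4829 -0.2351  0.1635] yawy 46.46 xaxis [-0.0006  0.     -1.    ] y.z -0.0004269103094590628
F [0.7227 0.3468 0.4269] T [ 0.0095 -0.119   0.0358] w 0.025838861830795513
```

View pics/fin.png

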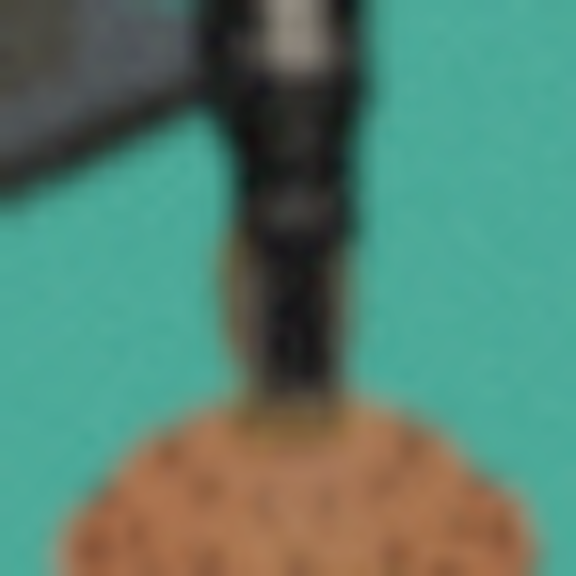

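View pics/all.png

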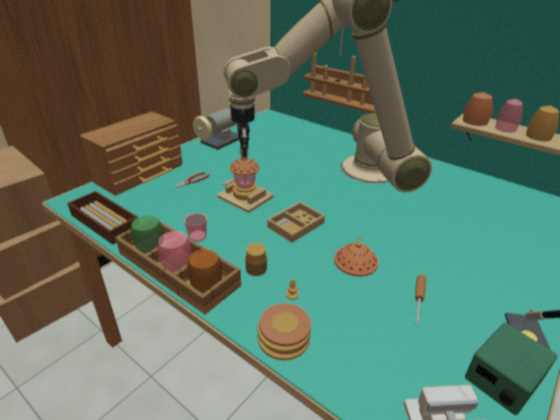

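The fingers hold the drum (around pixel (244,155)), the bystanders are where they were, and forces are below 1 N. The finger hides the notch, so I can't check it by eye. Handing in.

```bash
python3 -c "
from rig import env
print(env.close_job())"; python3 st.py
```

```text
the job is handed in; nothing more can be done
None
the job is handed in; nothing more can be done
```

The finial is screwed down to its stop on the copper cap and backed off a quarter turn. It is still held in the fingers at 50 N, and the job was handed in at about 11.3 s.

- **Bottoming out:** I turned it clockwise until the wrist torque jumped from under 0.1 to about 0.43 N m and the fingers began to slip on the drum. That came after roughly 150°. The starting notch position I read in the top picture, about 148°, agrees.
- **Backing off:** I gripped harder and eased the load off to find the true bottom, at a tool yaw of about −43.4°. I then turned back to +46.5°, which is 89.9° and probably good to about half a degree.
- **Last checks:** The force on the tool was under 1 N and the grip width 25.8 mm. In the scene picture the other things on the bench look unmoved. The sideways and vertical forces I read never passed about 3 N.
- **Not confirmed:** The fingers hide the notch, so I couldn't check the final setting by eye. It rests on the arm's measured turn and on the grip not slipping during the back-off. The final turning torque read +0.04 N m, about the size of the thread drag but also near the sensor noise.
- **Grip width:** It read about 26 mm throughout, against the stated 27 mm drum. I took this as the pads giving slightly.

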